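Release the latched mode key on the dust extractor

TASK

One of the four identical mode keys on the dust-extractor console has been left latched down. With your fingertips, lightly tap each key in turn, beginning at the end beside the blue dial, to find the latched one; once all four have been tapped, press that key until it lets go and springs up. Do not push any of the other keys most of the way down, pick nothing up, and leave the loose things around alone.

Things in the scene. Friction and masses are not known exactly. Their poses are not given: they have to be found in the camera images.
- console: White dust-extractor console, fixed, 160 x 320 x 60 mm; origin at the centre of its underside, z up, x from its front edge (robot's side) to its back. On its flat top, 35 mm in front of the middle, a row of four identical light-grey keys along y, 50 mm apart. A blue dial (24 mm wide, 12 mm tall) ends the row at +y, 61 mm from the first key. On the ledge behind, loose parts up to 35 mm tall.
- place_1 (a point): Point fixed to the console: where the centre of the top face of the first key from the blue dial is when that key is UP (20 mm above the console top). The latched key's top is 4 mm lower.
- place_2 (a point): Point fixed to the console: where the centre of the top face of the second key from the blue dial is when that key is UP (20 mm above the console top). The latched key's top is 4 mm lower.
- place_3 (a point): Point fixed to the console: where the centre of the top face of the third key from the blue dial is when that key is UP (20 mm above the console top). The latched key's top is 4 mm lower.
- place_4 (a point): Point fixed to the console: where the centre of the top face of the fourth key from the blue dial is when that key is UP (20 mm above the console top). The latched key's top is 4 mm lower.
- key_a_base: Fixed black frame of one key (36 x 40 mm, 5 mm high), origin at the centre of its underside, on the console top under one of the four places; which place differs from run to run. Its key cap is 28 mm (console x) by 32 mm (y), flat-topped. This body does not move when the key is pressed.
- key_a (a joint): How far (m) this key's cap is below where it was found: 0 at the start for every key, up or latched; negative = has come up. A key that is up gives from 0.8 N on, 500 N/m, bottoms at 0.0065 and springs back. The latched key gives only above 2.5 N; pressed 2 mm deeper (4 N; bottoms at 2.5 mm) its catch lets go, and as the finger withdraws it springs up to -0.004 and stays.
- key_b_base: Fixed black frame of one key (36 x 40 mm, 5 mm high), origin at the centre of its underside, on the console top under one of the four places; which place differs from run to run. Its key cap is 28 mm (console x) by 32 mm (y), flat-topped. This body does not move when the key is pressed.
- key_b (a joint): How far (m) this key's cap is below where it was found: 0 at the start for every key, up or latched; negative = has come up. A key that is up gives from 0.8 N on, 500 N/m, bottoms at 0.0065 and springs back. The latched key gives only above 2.5 N; pressed 2 mm deeper (4 N; bottoms at 2.5 mm) its catch lets go, and as the finger withdraws it springs up to -0.004 and stays.
- key_c_base: Fixed black frame of one key (36 x 40 mm, 5 mm high), origin at the centre of its underside, on the console top under one of the four places; which place differs from run to run. Its key cap is 28 mm (console x) by 32 mm (y), flat-topped. This body does not move when the key is pressed.
- key_c (a joint): How far (m) this key's cap is below where it was found: 0 at the start for every key, up or latched; negative = has come up. A key that is up gives from 0.8 N on, 500 N/m, bottoms at 0.0065 and springs back. The latched key gives only above 2.5 N; pressed 2 mm deeper (4 N; bottoms at 2.5 mm) its catch lets go, and as the finger withdraws it springs up to -0.004 and stays.
- key_d_base: Fixed black frame of one key (36 x 40 mm, 5 mm high), origin at the centre of its underside, on the console top under one of the four places; which place differs from run to run. Its key cap is 28 mm (console x) by 32 mm (y), flat-topped. This body does not move when the key is pressed.
- key_d (a joint): How far (m) this key's cap is below where it was found: 0 at the start for every key, up or latched; negative = has come up. A key that is up gives from 0.8 N on, 500 N/m, bottoms at 0.0065 and springs back. The latched key gives only above 2.5 N; pressed 2 mm deeper (4 N; bottoms at 2.5 mm) its catch lets go, and as the finger withdraws it springs up to -0.004 and stays.
- post_1: steel post, 13 mm diameter, 35 mm tall, standing on the ledge at the back of the console; loose, origin at the centre of its underside, to be left alone.
- post_2: second such steel post; loose, origin at the centre of its underside, to be left alone.
- model_1: cream plaster tooth-arch model with a pink plate, about 60 x 56 x 25 mm, on the table beside the console (robot's right); loose, origin at the centre of its underside, to be left alone.
- model_2: second such plaster model, on the ledge at the back of the console; loose, origin at the centre of its underside, to be left alone.
- bowl: blue mixing bowl, 110 mm across, 60 mm tall, on the table beside the console (robot's left); loose, origin at the centre of its underside, to be left alone.
- jar: amber jar with white cap, 52 mm across, 55 mm tall, on the table behind the console; loose, origin at the centre of its underside, to be left alone.
- spatula: spatula, 170 mm long, lying on the table between the robot and the console; loose, to be left alone.
- tin: aluminium tin, 60 mm across, 45 mm tall, on the table behind the console; loose, origin at the centre of its underside, to be left alone.

How it is judged:
By the outcome, as a careful person would: the job done as asked, in the order asked, and still so for the second after the job is handed in, with the robot touching nothing.
It also fails if it takes over 51 s, if anything falls off the work surface, if the arm or the gripper's body presses on something with over 40 N, if the wrist force passes 120 N, or if a joint passes its speed limit or range.

ROBOT

A 6-joint arm with a two-finger parallel gripper is mounted at the origin on the work surface. World frame = base frame: x ahead of the robot, y to its left, z up, the work surface at z = 0. Lengths are in m, angles in rad, forces in N, time in s.
With the tool pointing down it reaches from about 0.425 to 0.95 m from the base axis. Payload 3.5 kg.
Tool frame: the origin (TCP) lies at the very end of the fingers, on their centre line; the grasp point (between the pads) lies 19 mm behind it; x points along the fingers, z is the direction in which the jaws open and shut, and the axes are right-handed (so a half turn about x gives the same grasp; the last joint's range is limited). The gripper opens to 85 mm and grips with 20 to 120 N. Pads are 22 mm wide; open, the fingers measure 114 mm over their backs; the gripper's body (76 mm by 85 mm) begins 54 mm behind the grasp point. The pads swing forward as they close: fully open they stand 13 mm farther back than shut.
Start: joints at [-1.269, 0.286, 1.577, -0, 1.279, -0.15], TCP at [0.295, -0.607, 0.231] pointing down, gripper open.
Joint ranges: [-2.77, 2.77], [-0.9, 2.22], [0.21, 2.48], [-1.53, 4.67], [0.24, 2.81], [-2.84, 2.84]. Speed limits (rad/s): [2.79, 2.79, 3.14, 3.14, 3.14, 3.14].

INTERFACE

Orientations are given as a unit quaternion [x, y, z, w].
In Python, from plant import env gives the robot as it stands. The module is installed in compiled form; this text tells all that it offers.
- The arm moves only by the shell command python3 -m crank 'ROWS' [FORCE]. ROWS is JSON, a list of rows, each a list of 3 entries, a list of its own where there are three numbers: the shift along the tool's x, y, z in cm, then the turn about the tool's x in rad, then the opening, from 0 (shut) to 1 (fully open). A call has 1 to 20 rows; each row shifts and turns the commanded pose from where the row before left it, along the tool's axes as they then stand; what a row does not reach is not made up. A row lasts 1/10 s, in which the tool goes at most 50 mm and 8.59 degrees, less where a joint would pass 70% of its speed; a pose out of reach is approached as far as the arm can. A call is refused whole if a number of a shift passes 5 or a number of a turn 0.15, either way. A call with a gripper value outside its range is refused whole. The fingers move at their own pace and stop on an object; FORCE is the grip in N (left out, the last holds). Time passes only in rows, so rows that do not move let the fingers close. It gives the time, the measured TCP pose, the force and the opening at its end, in the units of the state.
- env.get_obs(): the state, without advancing time (a new reading comes with each control period).
- env.snapshot(name): name is "scene" or "top" or "wrist"; returns a dict with "frame" (480x640x3 uint8, blue, green, red), "intrinsics" (3x3 intrinsics, pixels), "extrinsics" (4x4, takes a point from camera to world coordinates); the wrist camera has in their place "T_tool_cam" (4x4, takes a point from camera to tool coordinates, whose origin is the TCP and whose axes are the tool frame's). Camera axes: x right, y up, looking along -z (the intrinsics and any distortion apply to the point x, -y, -z); pixel columns grow to the right and rows downward; lengths in m; the calibration is good to about 2 mm. A picture is of the moment at which its call begins: read the wrist's pose just before it. There is no depth.
- env.hand_in(): hands the job in, once; it reports no verdict.
The state is a dict: "t": time; "joint_pos": joint angles; "joint_vel": joint speeds; "effort": joint torques, N m; "position": TCP position; "eef_rot": TCP orientation; "contact_force": force on the tool from outside, world axes, zero at the start; "torque": the same for the moment, N m; "opening": finger opening in m.
Only numpy, scipy, OpenCV 4.12 (cv2) and the standard library are available. Lean on these libraries where they do the work, as an engineer would, in place of code of your own. Each camera call takes 0.05 s, during which the arm holds its last target.

## Working session

There is one attempt and no reset: what is moved stays moved. The work goes in short steps, Python scripts to look and compute and a shell command to move; the robot and the scene stay as the last step left them, time stands still between calls to the robot, and variables do not carry over. Pictures are saved under pics/ and viewed, and the job is handed in when it is done.

```bash
mkdir -p pics; python3 - <<'E'
from plant import env
import cv2,numpy as np
o=env.get_obs()
for k,v in o.items(): print(k,np.round(v,4))
for n in("scene","top"):
    s=env.snapshot(n); cv2.imwrite(f"pics/{n}0.png",s["frame"]); print(n,s["intrinsics"],np.round(s["extrinsics"],4),s.keys())
E
```

```text
t 0.0
joint_pos [-1.269   0.2872  1.5782 -0.      1.2786 -0.15  ]
joint_vel [-0.0005 -0.0002  0.0011 -0.0004 -0.0014 -0.0006]
effort [ 3.00000e-04 -4.05982e+01 -2.92625e+01 -1.00000e-04  5.80000e-03
  0.00000e+00]
position [ 0.2945 -0.6066  0.2299]
eef_rot [ 0.3759  0.5999 -0.3748  0.5986]
contact_force [ 0.1997 -0.1466  1.2318]
torque [-0.005  -0.0222 -0.015 ]
opening 0.0852
scene [[577.70928899   0.         319.20824601]
 [  0.         577.70928899 239.11741302]
 [  0.           0.           1.        ]] [[ 0.4735 -0.668   0.5741  1.1908]
 [ 0.8808  0.3622 -0.305  -0.2477]
 [-0.0042  0.65    0.7599  0.8847]
 [ 0.      0.      0.      1.    ]] dict_keys(['frame', 'intrinsics', 'extrinsics'])
top [[619.09608825   0.         327.51887869]
 [  0.         619.09608825 236.03233667]
 [  0.           0.           1.        ]] [[ 1.6300e-02  9.9840e-01 -5.3600e-02  5.1620e-01]
 [-9.9990e-01  1.6200e-02 -2.1000e-03  3.3900e-02]
 [-1.2000e-03  5.3600e-02  9.9860e-01  1.2923e+00]
 [ 0.0000e+00  0.0000e+00  0.0000e+00  1.0000e+00]] dict_keys(['frame', 'intrinsics', 'extrinsics'])
```

View pics/scene0.png

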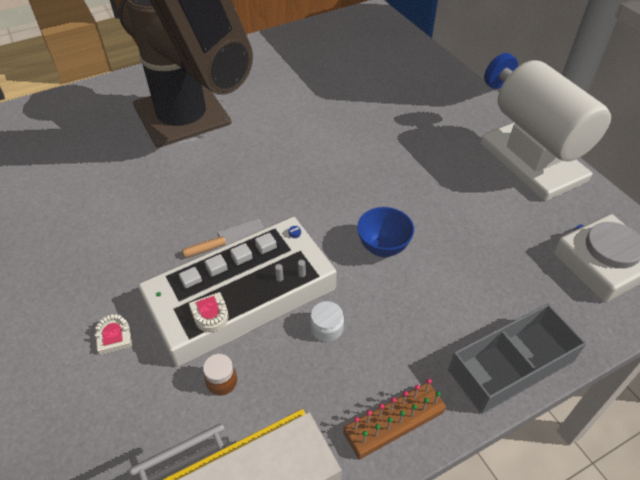

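View pics/top0.png

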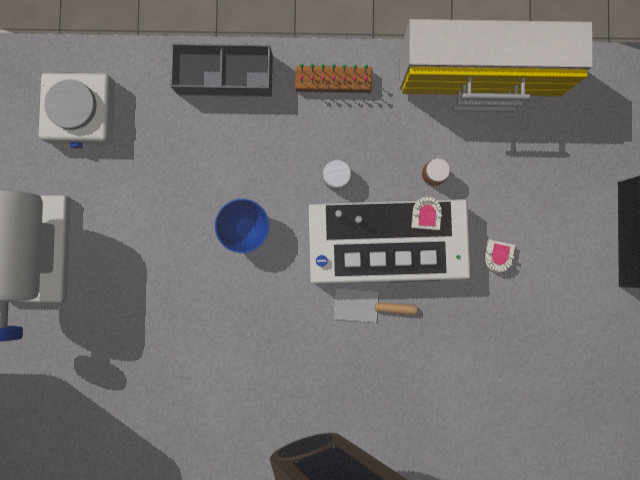

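Scene and top views: console near the top image's centre (309–469, 200–283). The dial is at about (321,261) and the keys at about (352,260), (378,258), (403,258) and (428,257). Next I measure them in both views.

```bash
cat > h.py <<'E'
import numpy as np,cv2
def ray(s,uv):
    K=s["intrinsics"];E=s["extrinsics"]
    d=np.array([(uv[0]-K[0,2])/K[0,0],-(uv[1]-K[1,2])/K[1,1],-1.])
    return E[:3,3],E[:3,:3]@d
def plane(s,uv,z):
    c,d=ray(s,uv); return c+d*(z-c[2])/d[2]
def proj(s,p):
    E=s["extrinsics"];K=s["intrinsics"];q=E[:3,:3].T@(np.asarray(p)-E[:3,3])
    return np.array([K[0,2]+K[0,0]*q[0]/-q[2],K[1,2]-K[1,1]*q[1]/-q[2]])
def tri(a,ua,b,ub):
    c1,d1=ray(a,ua);c2,d2=ray(b,ub)
    t=np.linalg.lstsq(np.c_[d1,-d2],c2-c1,rcond=None)[0]
    p,q=c1+d1*t[0],c2+d2*t[1]; return (p+q)/2,np.linalg.norm(p-q)
E
python3 - <<'E'
from plant import env
from h import *
S={n:env.snapshot(n) for n in("top","scene")}
for n,box in (("top",(330,240,450,277)),("scene",(165,225,292,300))):
    f=S[n]["frame"]
    g=f.min(2)
    x0,y0,x1,y1=box
    crop=cv2.resize(f[y0-45:y1+15,x0-40:x1+40],None,fx=4 if n=="top" else 3.8,fy=4 if n=="top" else 3.8,interpolation=cv2.INTER_CUBIC)
    crop=crop[:600,:800]; cv2.imwrite(f"pics/{n}_c.png",crop)
    for th in (120,150,175,190):
        m=np.zeros_like(g);m[y0:y1,x0:x1]=(g[y0:y1,x0:x1]>th)*255
        N,l,st,c=cv2.connectedComponentsWithStats(m)
        print(n,th,[(np.round(c[i],1).tolist(),st[i,4],st[i,2:4].tolist()) for i in range(1,N) if 60<st[i,4]<900])
    hsv=cv2.cvtColor(f,cv2.COLOR_BGR2HSV)
    m=cv2.inRange(hsv,(105,120,50),(130,255,255))
    N,l,st,c=cv2.connectedComponentsWithStats(m)
    print("blue",[(np.round(c[i],1).tolist(),st[i,4]) for i in range(1,N) if st[i,4]>20])
E
```

```text
top 120 [([402.7, 257.5], np.int32(218), [16, 14]), ([428.0, 256.6], np.int32(216), [17, 14]), ([351.9, 259.1], np.int32(205), [15, 15]), ([377.5, 258.5], np.int32(221), [16, 14])]
top 150 [([389.8, 255.3], np.int32(761), [120, 37]), ([428.1, 257.1], np.int32(193), [15, 13]), ([352.1, 259.2], np.int32(188), [15, 13]), ([377.0, 258.5], np.int32(179), [15, 12]), ([402.9, 257.7], np.int32(187), [15, 13])]
top 175 [([358.9, 247.2], np.int32(323), [108, 37]), ([431.8, 266.0], np.int32(266), [81, 37])]
top 190 []
blue [([74.0, 144.0], np.int32(40)), ([243.1, 226.4], np.int32(2031)), ([321.0, 260.4], np.int32(69)), ([8.7, 333.2], np.int32(229))]
scene 120 [([266.2, 242.0], np.int32(264), [20, 20]), ([241.6, 253.0], np.int32(278), [21, 20]), ([216.2, 264.2], np.int32(291), [22, 21]), ([190.3, 276.7], np.int32(284), [22, 20]), ([284.6, 296.2], np.int32(102), [20, 10]), ([214.3, 296.3], np.int32(83), [26, 8])]
scene 150 [([233.9, 232.3], np.int32(129), [27, 13]), ([265.9, 241.0], np.int32(190), [20, 15]), ([241.4, 251.8], np.int32(201), [19, 17]), ([215.9, 262.9], np.int32(208), [20, 17]), ([190.2, 275.9], np.int32(222), [21, 17]), ([284.8, 296.2], np.int32(100), [19, 10])]
scene 175 [([236.0, 243.9], np.int32(311), [127, 50]), ([266.0, 240.7], np.int32(135), [17, 13]), ([241.5, 251.6], np.int32(143), [18, 14]), ([238.3, 276.1], np.int32(263), [106, 49]), ([215.7, 262.7], np.int32(155), [18, 15]), ([190.1, 275.7], np.int32(165), [19, 15]), ([168.6, 291.9], np.int32(139), [12, 22])]
scene 190 [([280.2, 227.2], np.int32(78), [27, 8]), ([238.1, 276.2], np.int32(168), [105, 49]), ([168.4, 292.5], np.int32(124), [11, 20])]
blue [([417.5, 11.9], np.int32(960)), ([499.1, 68.7], np.int32(618)), ([385.0, 230.4], np.int32(2097)), ([295.0, 233.1], np.int32(53))]
```

```bash
python3 - <<'E'
from plant import env
from h import *
a=env.snapshot("top");b=env.snapshot("scene")
T=[(351.9,259.1),(377.3,258.5),(402.8,257.6),(428.05,256.9)]
S=[(265.9,240.9),(241.45,251.7),(215.8,262.8),(190.15,275.8)]
P=[]
for t,s in zip(T,S):
    p,e=tri(a,t,b,s); print(np.round(p,4),round(e,4),"top@.08",np.round(plane(a,t,.08),4)[:2],"scene@.08",np.round(plane(b,s,.08),4)[:2]);P.append(plane(a,t,.08)[:2])
    P[-1]=(P[-1]+plane(b,s,.08)[:2])/2
d=plane(a,(321,260.4),.072); print("dial",d,plane(b,(295,233.1),.072))
P=np.array(P);i=np.arange(4)
fx=np.polyfit(i,P[:,0],1);fy=np.polyfit(i,P[:,1],1);print("spacing",np.hypot(fx[0],fy[0]),"yaw",np.arctan2(-fx[0]*-1,-fy[0]))
print(np.round(np.c_[np.polyval(fx,i),np.polyval(fy,i)],4), np.round(np.diff(P,axis=0),4))
# console corners
f=a["frame"]; m=(f.min(2)>130).astype(np.uint8)*255
m[:195]=0;m[290:]=0;m[:,:300]=0;m[:,480:]=0
m=cv2.morphologyEx(m,cv2.MORPH_OPEN,np.ones((3,3)))
c=max(cv2.findContours(m,cv2.RETR_EXTERNAL,cv2.CHAIN_APPROX_NONE)[0],key=cv2.contourArea)
r=cv2.minAreaRect(c);print(r)
bp=cv2.boxPoints(r);print(np.round([plane(a,q,.06)[:2] for q in bp],4))
R=env.get_obs()["eef_rot"]
from scipy.spatial.transform import Rotation as Ro
print(Ro.from_quat(R).as_matrix().round(3))
E
```

```text
[ 0.5371 -0.0118  0.0764] 0.0007 top@.08 [ 0.5369 -0.012 ] scene@.08 [ 0.5402 -0.0125]
[ 0.5391 -0.0616  0.0762] 0.0009 top@.08 [ 0.5389 -0.0617] scene@.08 [ 0.5424 -0.062 ]
[ 0.5416 -0.1117  0.0769] 0.0004 top@.08 [ 0.5415 -0.1116] scene@.08 [ 0.5442 -0.1121]
[ 0.5439 -0.1617  0.0728] 0.0009 top@.08 [ 0.5436 -0.161 ] scene@.08 [ 0.5498 -0.162 ]
dial [0.53348911 0.0484999  0.072     ] [0.54222352 0.0456765  0.072     ]
spacing 0.04983771771731395 yaw 0.05362433116073331
[[ 0.5382 -0.0122]
 [ 0.5408 -0.062 ]
 [ 0.5435 -0.1117]
 [ 0.5462 -0.1615]] [[ 0.0021 -0.0496]
 [ 0.0022 -0.05  ]
 [ 0.0039 -0.0497]]
((384.0492248535156, 240.47354125976562), (79.2943344116211, 167.9944305419922), 88.28164672851562)
[[ 0.6469  0.0947]
 [ 0.6624 -0.2408]
 [ 0.5043 -0.2462]
 [ 0.4889  0.0871]]
[[-0.     0.9    0.437]
 [ 0.001  0.437 -0.9  ]
 [-1.     0.    -0.001]]
```

View pics/top_c.png

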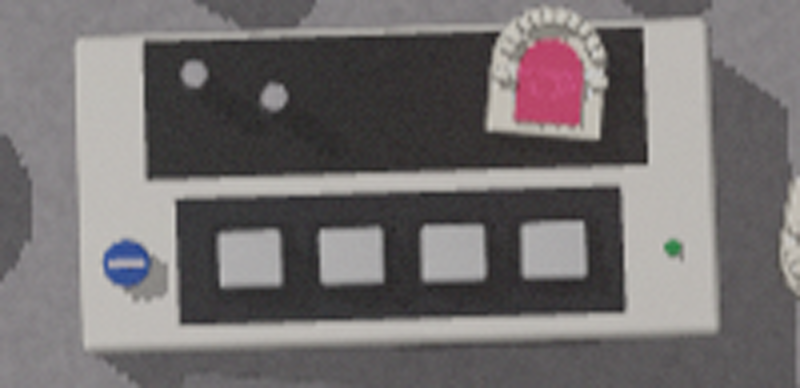

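View pics/scene_c.png

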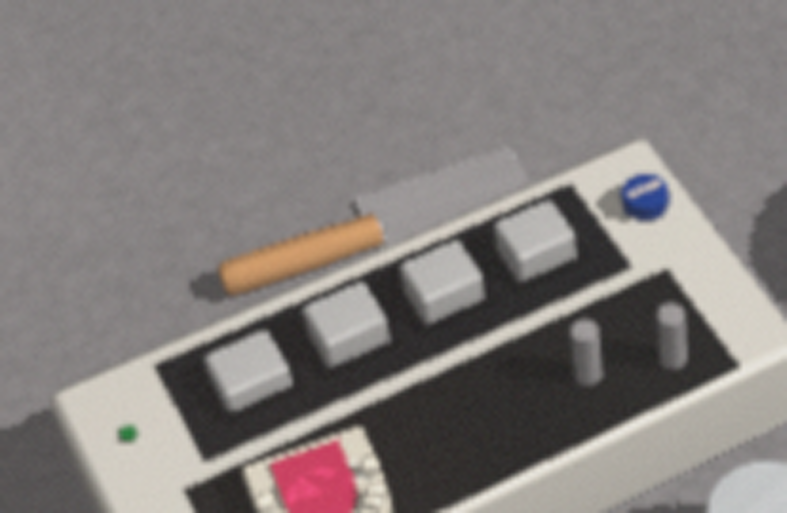

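The measured spacing is 49.8 mm and the dial sits 61 mm from key 1, which matches the given sizes. Key 4 looks about 4 mm lower, which the taps will confirm. Next: hover over place 1 with the gripper shut, jaws turned along the row (+0.408 rad about tool x).

```bash
python3 -m crank '[[[0,3,-2.7],0,0],[[0,3,-2.7],0,0],[[0,3,-2.7],0,0],[[0,3,-2.7],0,0],[[0,3,-2.7],0,0],[[0,3,-2.7],0,0],[[0,3,-2.7],0,0],[[0,3,-2.7],0,0],[[0,3,-2.7],0,0],[[0,3,-2.7],0,0],[[0,3,-2.7],0,0],[[0,3,-2.7],0,0],[[0,3,-2.7],0,0],[[0,3,-2.7],0,0],[[0,3,-2.7],0,0],[[0,2.8,-2.4],0,0],[[0,0,0],0.136,0],[[0,0,0],0.136,0],[[0,0,0],0.136,0],[[0,0,0],0,0]]'
cat > st.py <<'E'
from plant import env
import numpy as np
from scipy.spatial.transform import Rotation as Ro
o=env.get_obs();R=Ro.from_quat(o["eef_rot"]).as_matrix();p=np.array(o["position"])
print("t",o["t"],"p",p.round(4),"F",np.round(o["contact_force"],2),"op",round(float(o["opening"]),4),"z axis",R[:,2].round(3),"x",R[:,0].round(3))
for i,q in enumerate([(.537,-.012),(.5392,-.0618),(.5415,-.1116),(.5437,-.1613)]):
    print("to key",i+1,"tool cm",(R.T@(np.r_[q,.08]-p)*100).round(2))
E
python3 st.py
```

```text
t: 2.3
position: [0.5374, -0.0124, 0.2313]
eef_rot: [0.489, 0.511, -0.489, 0.511]
contact_force: [0.5, 1.2, 0.6]
opening: 0.0
t 2.3 p [ 0.5374 -0.0124  0.2313] F [0.54 1.2  0.59] op 0.0 z axis [ 0.044 -0.999  0.   ] x [-0. -0. -1.]
to key 1 tool cm [15.13 -0.04 -0.04]
to key 2 tool cm [15.13 -0.04  4.95]
to key 3 tool cm [15.13 -0.03  9.93]
to key 4 tool cm [15.13 -0.04 14.91]
```

```bash
python3 -m crank '[[[3,0,0],0,0],[[3,0,0],0,0],[[3,0,0],0,0],[[2,0,0],0,0],[[1.5,0,0],0,0],[[0,0,0],0,0],[[0,0,0],0,0]]'; python3 st.py; python3 -m crank '[[[0,0,0],0,0]]'; python3 -m crank '[[[0,0,0],0,0]]';python3 - <<'E'
from plant import env
import cv2
for n in ("scene","wrist","top"):
    s=env.snapshot(n);cv2.imwrite(f"pics/{n}1.png",s["frame"])
E
```

```text
t: 3.0
position: [0.538, -0.0128, 0.1069]
eef_rot: [0.489, 0.511, -0.489, 0.511]
contact_force: [-0.1, 0.1, 0.5]
opening: -0.0004
t 3.0 p [ 0.538  -0.0128  0.1069] F [-0.07  0.07  0.5 ] op -0.0004 z axis [ 0.045 -0.999  0.   ] x [ 0.001 -0.    -1.   ]
to key 1 tool cm [ 2.69 -0.09 -0.08]
to key 2 tool cm [ 2.7 -0.1  4.9]
to key 3 tool cm [ 2.7  -0.09  9.89]
to key 4 tool cm [ 2.7  -0.09 14.86]
t: 3.1
position: [0.5387, -0.0129, 0.108]
eef_rot: [0.489, 0.51, -0.488, 0.512]
contact_force: [0.9, -0.1, -0.3]
opening: -0.0002
t: 3.2
position: [0.5385, -0.0128, 0.1079]
eef_rot: [0.489, 0.51, -0.488, 0.512]
contact_force: [0.3, -0.3, 0.6]
opening: 0.0006
```

View pics/scene1.png

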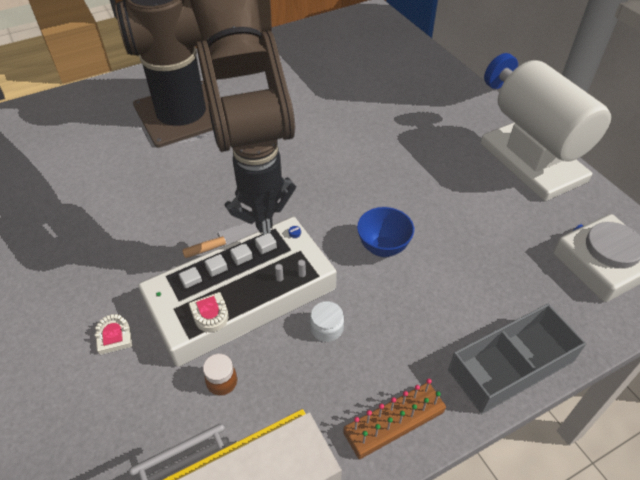

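View pics/wrist1.png

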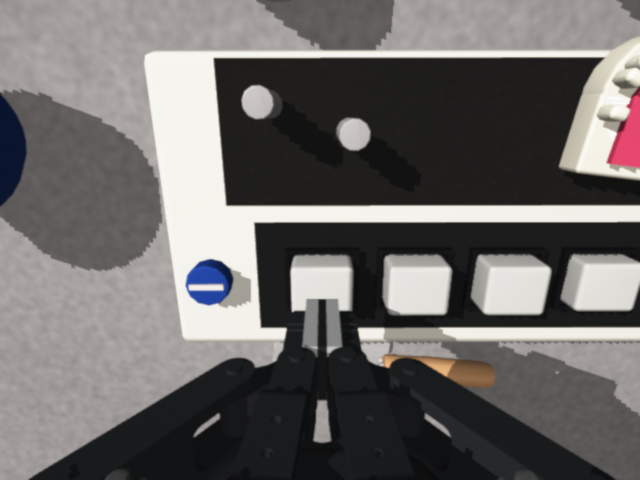

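The fingers are shut and stand over key 1, whose cap is at about (322,283) in the wrist view. Single readings are noisy, so I average several.

```bash
cat > av.py <<'E'
import sys
from plant import env
import numpy as np
n=int(sys.argv[1]) if len(sys.argv)>1 else 8
P=[];F=[]
for i in range(n):
    env.snapshot("wrist");o=env.get_obs();P.append(o["position"]);F.append(o["contact_force"])
P=np.array(P);F=np.array(F)
print("t",round(o["t"],2),"p",P.mean(0).round(5),"sd",P.std(0).round(5),"F",F.mean(0).round(2),"sd",F.std(0).round(2))
E
python3 av.py 12
```

```text
t 3.95 p [ 0.5375  -0.0126   0.10643] sd [1.1e-04 2.0e-05 2.1e-04] F [ 0.1  -0.13  0.11] sd [0.59 0.48 0.48]
```

```bash
python3 -m crank '[[[1.2,0,0],0,0],[[0.8,0,0],0,0],[[0.3,0,0],0,0],[[0,0,0],0,0],[[0,0,0],0,0]]' >/dev/null; python3 av.py 10;  python3 -m crank '[[[0.1,0,0],0,0],[[0.1,0,0],0,0],[[0,0,0],0,0],[[0,0,0],0,0]]' >/dev/null; python3 av.py 10
```

```text
t 4.95 p [ 0.53767 -0.01265  0.0836 ] sd [1.0e-04 2.0e-05 1.1e-04] F [-0.16 -0.1   0.22] sd [0.4  0.52 0.42]
t 5.85 p [ 0.53748 -0.0126   0.08135] sd [2.e-05 1.e-05 2.e-05] F [ 0.13 -0.23  0.22] sd [0.48 0.57 0.35]
```

```bash
python3 -m crank '[[[0.1,0,0],0,0],[[0.1,0,0],0,0],[[0,0,0],0,0],[[0,0,0],0,0]]' >/dev/null; python3 av.py 10;  python3 -m crank '[[[0.1,0,0],0,0],[[0,0,0],0,0],[[0,0,0],0,0]]' >/dev/null; python3 av.py 10
```

```text
t 6.75 p [ 0.53755 -0.01262  0.07942] sd [1.e-05 1.e-05 2.e-05] F [ 0.1  -0.06  0.63] sd [0.57 0.63 0.47]
t 7.55 p [ 0.53755 -0.01263  0.07839] sd [1.e-05 1.e-05 2.e-05] F [ 0.25 -0.11  1.6 ] sd [0.27 0.27 0.56]
```

Key 1 gives 1.6 N at 1.6 mm depth, so it is up. Lift and tap key 2.

```bash
python3 -m crank '[[[-0.5,0,0],0,0],[[-1.0,0,0],0,0],[[0,0,2],0,0],[[0,0,2],0,0],[[0,0,1],0,0],[[0,0,0],0,0],[[0.9,0,0],0,0],[[0.3,0,0],0,0],[[0,0,0],0,0],[[0,0,0],0,0]]' >/dev/null; python3 av.py 6;  python3 -m crank '[[[0.1,0,0],0,0],[[0.1,0,0],0,0],[[0,0,0],0,0],[[0,0,0],0,0]]' >/dev/null; python3 av.py 10
```

```text
t 8.85 p [ 0.53972 -0.06233  0.08139] sd [8.0e-05 1.4e-04 1.2e-04] F [ 0.04  0.08 -0.05] sd [0.44 0.54 0.54]
t 9.75 p [ 0.53977 -0.0626   0.07943] sd [1.e-05 1.e-05 3.e-05] F [0.31 0.29 1.03] sd [0.38 0.62 0.36]
```

```bash
python3 -m crank '[[[0.1,0,0],0,0],[[0,0,0],0,0],[[0,0,0],0,0]]' >/dev/null; python3 av.py 10
python3 -m crank '[[[-0.5,0,0],0,0],[[-1.0,0,0],0,0],[[0,0,2],0,0],[[0,0,2],0,0],[[0,0,1],0,0],[[0,0,0],0,0],[[0.9,0,0],0,0],[[0.3,0,0],0,0],[[0,0,0],0,0],[[0,0,0],0,0]]' >/dev/null; python3 av.py 6;  python3 -m crank '[[[0.1,0,0],0,0],[[0.1,0,0],0,0],[[0.1,0,0],0,0],[[0,0,0],0,0],[[0,0,0],0,0]]' >/dev/null; python3 av.py 10
```

```text
t 10.55 p [ 0.53976 -0.06259  0.07841] sd [1.e-05 1.e-05 2.e-05] F [0.37 0.07 1.33] sd [0.29 0.35 0.62]
t 11.85 p [ 0.54191 -0.11228  0.0814 ] sd [8.0e-05 1.5e-04 1.2e-04] F [-0.04  0.26  0.32] sd [0.29 0.3  0.5 ]
t 12.85 p [ 0.54198 -0.11256  0.07846] sd [1.e-05 1.e-05 3.e-05] F [0.14 0.18 1.63] sd [0.59 0.54 0.6 ]
```

Keys 2 and 3 both respond at 0.080 (1.3 N and 1.6 N at about 1.6 mm), so they are up. Key 4 next, expected at 0.076 if latched. I'll check on the way down.

```bash

python3 -m crank '[[[-0.5,0,0],0,0],[[-1.0,0,0],0,0],[[0,0,2],0,0],[[0,0,2],0,0],[[0,0,1],0,0],[[0,0,0],0,0],[[0.9,0,0],0,0],[[0.3,0,0],0,0],[[0,0,0],0,0],[[0,0,0],0,0]]' >/dev/null; python3 av.py 6;  python3 -m crank '[[[0.1,0,0],0,0],[[0.1,0,0],0,0],[[0.1,0,0],0,0],[[0,0,0],0,0],[[0,0,0],0,0]]' >/dev/null; python3 av.py 10
```

```text
t 14.15 p [ 0.54416 -0.16227  0.08147] sd [7.0e-05 1.6e-04 1.3e-04] F [-0.02  0.08  0.04] sd [0.43 0.51 0.73]
t 15.15 p [ 0.54405 -0.16248  0.07836] sd [2.e-05 1.e-05 3.e-05] F [-0.   -0.16 -0.03] sd [0.59 0.45 0.26]
```

There is no contact at 0.0784, so key 4 is low. Go on gently to touch it.

```bash

python3 -m crank '[[[0.1,0,0],0,0],[[0.1,0,0],0,0],[[0,0,0],0,0],[[0,0,0],0,0]]' >/dev/null; python3 av.py 8;  python3 -m crank '[[[0.05,0,0],0,0],[[0,0,0],0,0],[[0,0,0],0,0]]' >/dev/null; python3 av.py 10
```

```text
t 15.95 p [ 0.544   -0.16245  0.0763 ] sd [2.e-05 1.e-05 3.e-05] F [ 0.32  0.12 -0.04] sd [0.39 0.51 0.39]
t 16.75 p [ 0.54411 -0.16249  0.07605] sd [1.e-05 1.e-05 5.e-05] F [-0.78  0.68  2.97] sd [0.56 0.46 0.38]
```

Contact at 0.076 with about 3 N, without travel: the latched key, tapped. Lift off, then press about 2.3–2.5 mm deep and withdraw.

```bash

python3 -m crank '[[[-0.5,0,0],0,0],[[-0.5,0,0],0,0],[[0,0,0],0,0]]' >/dev/null; python3 av.py 4; python3 -m crank '[[[0.5,0,0],0,0],[[0.4,0,0],0,0],[[0.1,0,0],0,0],[[0.1,0,0],0,0],[[0.1,0,0],0,0],[[0.05,0,0],0,0],[[0,0,0],0,0],[[0,0,0],0,0],[[0,0,0],0,0]]' ; python3 av.py 8
```

```text
t 17.25 p [ 0.54407 -0.16248  0.0859 ] sd [1.6e-04 8.0e-05 2.4e-04] F [ 0.28 -0.16 -0.  ] sd [0.07 0.38 0.09]
t: 18.15
position: [0.5439, -0.1624, 0.0734]
eef_rot: [0.489, 0.511, -0.489, 0.511]
contact_force: [-2.1, 1.2, 4.8]
opening: -0.0003
t 18.55 p [ 0.54387 -0.16239  0.07344] sd [1.e-05 1.e-05 0.e+00] F [-3.51  0.97  5.03] sd [0.36 0.63 0.85]
```

```bash

python3 -m crank '[[[-0.2,0,0],0,0],[[-0.2,0,0],0,0],[[-0.1,0,0],0,0],[[0,0,0],0,0],[[0,0,0],0,0]]'>/dev/null ; python3 av.py 10
python3 -m crank '[[[-1,0,0],0,0],[[-3,0,0],0,0],[[-4,0,0],0,0],[[-4,0,0],0,0],[[0,-4,4],0,0],[[0,-3,4],0,0],[[0,-3,4],0,0],[[0,0,4],0,0],[[0,0,4],0,0],[[0,0,4],0,0],[[0,0,0],0,0],[[0,0,0],0,0]]'
python3 - <<'E'
from plant import env
from h import *
import cv2
S={n:env.snapshot(n) for n in("top","scene")}
for n,box in (("top",(330,240,450,277)),("scene",(165,225,292,300))):
    f=S[n]["frame"]; cv2.imwrite(f"pics/{n}2.png",f); g=f.min(2); x0,y0,x1,y1=box
    for th in (120,175):
        m=np.zeros_like(g);m[y0:y1,x0:x1]=(g[y0:y1,x0:x1]>th)*255
        N,l,st,c=cv2.connectedComponentsWithStats(m)
        print(n,th,[(np.round(c[i],1).tolist(),int(st[i,4])) for i in range(1,N) if 60<st[i,4]<900])
E
```

```text
t 19.55 p [ 0.54433 -0.16257  0.07839] sd [1.e-05 1.e-05 6.e-05] F [0.23 0.2  1.65] sd [0.45 0.78 0.42]
t: 20.75
position: [0.4585, -0.402, 0.1981]
eef_rot: [0.489, 0.511, -0.489, 0.51]
contact_force: [-0.6, -0.4, -0.2]
opening: -0.0
top 120 [([402.6, 257.5], 220), ([428.1, 256.7], 229), ([351.9, 259.1], 205), ([377.4, 258.4], 220)]
top 175 [([358.9, 247.2], 323), ([431.8, 266.0], 266)]
scene 120 [([266.2, 242.1], 260), ([241.7, 252.9], 275), ([216.3, 264.2], 292), ([190.1, 275.9], 307), ([284.6, 296.2], 102), ([214.3, 296.3], 83)]
scene 175 [([236.2, 243.9], 305), ([266.0, 240.6], 135), ([241.7, 251.6], 140), ([238.5, 276.1], 263), ([216.2, 262.9], 143), ([189.8, 274.4], 157), ([168.6, 291.9], 139)]
```

View pics/scene2.png

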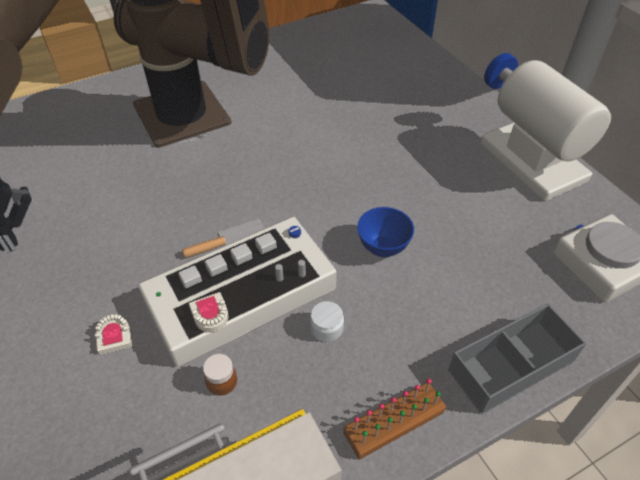

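Key 4 pushed back with 1.65 N at 0.0784 during withdrawal, just as an up key does. In the scene view its cap moved up, with its centroid row going from 275.7 to 274.4. The other keys and loose things have not moved, and the arm is clear.

```bash
python3 -c "
from plant import env
print(env.hand_in())"
```

```text
the job is handed in; nothing more can be done
None
```

The latched key was the fourth from the blue dial. It has been released and now stands up, and the job is handed in.

- **Taps:** I tapped the keys in order from the dial with the gripper shut. Keys 1 to 3 gave 1.3–1.6 N at about 1.6 mm depth, as up keys should. Key 4 was first met 4 mm lower, at z = 0.076, and held about 3 N without giving.
- **Release:** After all four taps I lifted off, then pressed key 4 about 2.5 mm deeper with about 5 N and withdrew.
- **Last checks:** While withdrawing, key 4 pushed back with 1.65 N at z = 0.0784, the same as an up key. In the scene picture its cap has risen to match its neighbours. Nothing loose appears to have moved. The arm ended well clear at about t = 21 s, and no check failed or disagreed.

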